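Slide the jar in through the sprung gate

TASK

Put the amber jar away in the railed pen: push the blue self-closing gate open with one finger and, while that finger holds it open, push the jar from behind with the other finger through the doorway, keeping it upright on the counter and not using the jar to push the gate. Push it in far enough that the gate can swing fully shut behind it without striking it, then take the hand out and let the gate shut. Do not pinch, lift or tip the jar, and leave everything else where it stands.

Things in the scene. Friction and masses are not known exactly. Their poses are not given: they have to be found in the camera images.
- pen: Low fixed toiletries pen: white panels with chrome top rail, 6 mm thick, 45 mm high (posts 59), open at the top, no floor (inside is the counter). Origin: on the counter, middle of the doorway. +x points into the pen, +y left going in, z up. Doorway in the plane x=0 from y=-63 mm (right wall's inner face) to the hinge at y=+63 (post radius 6 mm at y=+67). Fixed front panel y=+73 to +146
- pen_wall (a point): outer front end of the pen's right wall, top edge of its inner face (pen frame x -120, y -63, z 45 mm). From here this straight wall runs on, as a guide outside the doorway, then inside to x +206
- pen_back (a point): inner left back corner of the pen, at the top edge: pen frame x +200 (inner face of the back panel), y +140 (inner face of the left wall), z 45 mm
- gate (a joint): Blue swing gate with chrome top edge, shuts the doorway: 110 mm long, 5 to 7 mm thick, 4 to 45 mm above the counter; upright hinge at its left end. 0 = shut, grows as it swings into the pen, stop at 1.5 rad; never opens outwards. A spring shuts it within a second when let go (0.1 N m shut, 0.25 fully open: 3 to 8 N for a finger 30 mm from the hinge). Shut, it leaves 16 mm to the right wall
- gate_hinge (a point): on the hinge axis of the gate, at its top edge, 45 mm above the counter
- gate_tip (a point): free end of the gate, at its top edge, 45 mm above the counter, 110 mm from the hinge; moves with the gate
- jar: The item to bring in: small full amber glass jar with black lid, upright, 36 mm across, 50 mm tall, about 150 g. Origin: centre of its underside. It starts outside, in front of the right half of the gate, beside the guide part of the right wall. Pushed a little left of its middle it slides along that wall
- cream_pot: blue-and-white cream pot, 34 mm across, 40 mm tall, standing outside the pen in front of the fixed panel left of the gate. Leave alone. Origin: centre of its underside
- soap: green bar of soap 60 x 36 x 24 mm lying inside the pen, in its left part. Leave alone. Origin: centre of its underside
- balm_tin: flat aluminium tin, 40 mm across, 20 mm tall, near the back of the pen. Leave alone. Origin: centre of its underside
- deodorant: white stick, 28 mm across, 50 mm tall, upright near the back of the pen. Leave alone. Origin: centre of its underside
- lotion: white lotion bottle with steel cap, 54 mm across, 150 mm tall, on the counter right of the pen. Leave alone. Origin: centre of its underside
- tumbler: white ceramic tumbler, 72 mm across, 100 mm tall, on the counter right of the pen. Leave alone. Origin: centre of its underside
- hairbrush: brush with wooden handle and grey head, lying on the counter right of the pen. Leave alone. Origin: between the ends of the handle and head, at its underside
Things that resemble listed ones, but are neither listed nor needed, are in the scene too. Leave any purple look-alike of the jar alone.

How it is judged:
By the outcome, as a careful person would: the job done as asked, in the order asked, and still so for the second after the job is handed in, with the robot touching nothing.
It also fails if it takes over 54 s, if anything falls off the work surface, if the arm or the gripper's body presses on something with over 40 N, if the wrist force passes 120 N, or if a joint passes its speed limit or range.

ROBOT

A 6-joint arm with a two-finger parallel gripper is mounted at the origin on the work surface. World frame = base frame: x ahead of the robot, y to its left, z up, the work surface at z = 0. Lengths are in m, angles in rad, forces in N, time in s.
With the tool pointing down it reaches from about 0.35 to 0.975 m from the base axis. Payload 7.1 kg.
Tool frame: the origin (TCP) lies midway between the tips of the shut fingers; the grasp point (between the pads) lies behind it (manip.grasp_offset is the z of the grasp point in the tool frame, in m); z points along the fingers, y is the direction in which the jaws open and shut (so a half turn about z gives the same grasp; the last joint's range is limited). The gripper opens to 88 mm and grips with 3 to 60 N. Pads are 20 mm wide; open, the fingers measure 115 mm over their backs; the gripper's body (75 mm by 178 mm) begins 61 mm behind the grasp point.
Start: joints at [-1.24, 0.423, 1.63, -0, 1.089, -0.019], TCP at [0.214, -0.587, 0.223] pointing down, gripper open.
Joint ranges: [-3, 3], [-0.9, 2.11], [0.09, 2.58], [-1.31, 4.45], [0.11, 2.69], [-2.54, 2.54]. Speed limits (rad/s): [2.39, 2.39, 3.01, 3.14, 3.14, 3.14].

INTERFACE

Orientations are given as a unit quaternion [x, y, z, w].
In Python, from workcell import monitor, viewer, close_job, manip gives the robot as it stands.
- The arm moves only by the tool send_rows, never from a script. Its argument "increments" is a list of rows, each a list of 6 numbers: the shift along the world's x, y, z in cm, then the turn, a rotation vector about the world's x, y, z in rad. A call has 1 to 20 rows; each row is the pose to reach, as a shift and turn from the pose commanded when the call began; what a row does not reach only later rows make up. A row lasts 1/12 s, in which the tool goes at most 41.7 mm and 7.16 degrees, less where a joint would pass 70% of its speed; a pose out of reach is approached as far as the arm can. A call with a gripper value outside its range is refused whole. "fingers" is the opening, from 0 (shut) to 1 (fully open), set as the call begins (left out, the last holds). The fingers move at their own pace and stop on an object; the grip force is fixed at half the most. Time passes only in rows, so rows that repeat a pose let the fingers close. It gives the time, the measured TCP pose, the force and the opening at its end, in the units of the state.
- monitor.get_obs(): the state, without advancing time (a new reading comes with each control period).
- viewer.read_camera(name): name is "side" or "top"; returns a dict with "image" (384x512x3 uint8, red, green, blue), "z_map" (384x512 float32, m along the optical axis (not along the pixel's ray), 0 where there is no reading), "fx", "fy", "cx", "cy" (pixels), "R" (3x3) and "t" (3): a world point X has camera coordinates R X + t. Camera axes: x right, y down, z forward; pixel columns grow to the right and rows downward; lengths in m; the calibration is good to about 2 mm. A picture is of the moment at which its call begins.
- close_job(): hands the job in, once; it reports no verdict.
The state is a dict: "time_s": time; "joints": joint angles; "qd": joint speeds; "effort": joint torques, N m; "ee_pos": TCP position; "orientation": TCP orientation; "force": force on the tool from outside, world axes, zero at the start; "moment": the same for the moment, N m; "width": finger opening in m.
Only numpy, scipy, OpenCV 4.12 (cv2) and the standard library are available. Lean on these libraries where they do the work, as an engineer would, in place of code of your own. Each camera call takes 0.05 s, during which the arm holds its last target.

## Working session

There is one attempt and no reset: what is moved stays moved. The work goes in short steps, Python scripts to look and compute and a tool call to move; the robot and the scene stay as the last step left them, time stands still between calls to the robot, and variables do not carry over. Pictures are saved under pics/ and viewed, and the job is handed in when it is done.

Besides the shell and the picture viewer there is one more tool, called after "Emit:" by a JSON object that holds its "name" and its "arguments", one argument or row to a line. send_rows: Moves the arm, as the interface text tells. Its arguments: {"type":"object","properties":{"increments":{"type":"array","items":{"type":"array","items":{"type":"number"}}},"fingers":{"type":"number"}},"required":["increments"]}

```bash
ls; mkdir -p pics
cat > h.py <<'E'
from workcell import monitor, viewer, close_job, manip
import numpy as np, cv2
def snap(n,f):
    c=viewer.read_camera(n); cv2.imwrite('pics/'+f+'.png',cv2.resize(c['image'][:,:,::-1],None,fx=1.5,fy=1.5,interpolation=cv2.INTER_CUBIC)); np.savez(''+f+'.npz',**c); return c
def world(c,u,v,z=None):
    # u,v in raw px; z = known world height or None -> depth map
    R,t=np.array(c['R']),np.array(c['t']); ray=np.array([(u-c['cx'])/c['fx'],(v-c['cy'])/c['fy'],1.])
    if z is None:
        d=c['z_map'][int(round(v)),int(round(u))]; return R.T@(ray*d-t)
    o=-R.T@t; r=R.T@ray; return o+r*(z-o[2])/r[2]
def proj(c,X):
    p=np.array(c['R'])@np.array(X)+c['t']; return c['fx']*p[0]/p[2]+c['cx'],c['fy']*p[1]/p[2]+c['cy']
E
python3 - <<'E'
from h import *
print(monitor.get_obs(), manip.grasp_offset)
for n in('side','top'):
    c=snap(n,n+'0'); print(n,c['fx'],c['cx'],c['cy'],c['R'],c['t'])
E
```

```text
pics
{'time_s': 0.0, 'joints': array([-1.24002193e+00,  4.23793895e-01,  1.63070045e+00, -4.40267225e-05,
        1.08861316e+00, -1.89903720e-02]), 'qd': array([ 0.00158129,  0.00044821, -0.00033833, -0.00055929, -0.00041738,
       -0.0018288 ]), 'effort': array([-6.07721158e-04, -5.44633663e+01, -2.73670828e+01,  6.43523969e-02,
        2.27208214e-02, -1.30715030e-04]), 'ee_pos': array([ 0.21400764, -0.58661622,  0.22192691]), 'orientation': array([ 9.84744948e-01,  1.74002335e-01, -1.36858268e-04, -7.45213653e-04]), 'force': array([0.55570212, 0.39089879, 1.5895442 ]), 'moment': array([-0.04666596, -0.01853912, -0.03155529]), 'width': 0.0878361163956407} -0.0187
side 477.72310579098615 258.2314949139402 194.3436129177665 [[-0.85709135 -0.51496308 -0.01440251]
 [-0.38513137  0.6590698  -0.64598826]
 [ 0.34215236 -0.54812409 -0.76321147]] [0.45707377 0.32745075 1.14931193]
top 356.18125871016537 252.1574724395004 192.07915804490344 [[ 0.01787773 -0.99983748 -0.00232339]
 [-0.99243456 -0.01746296 -0.12152652]
 [ 0.1214662   0.00447843 -0.99258547]] [-0.11581216  0.56734164  0.90616711]
```

View pics/side0.png

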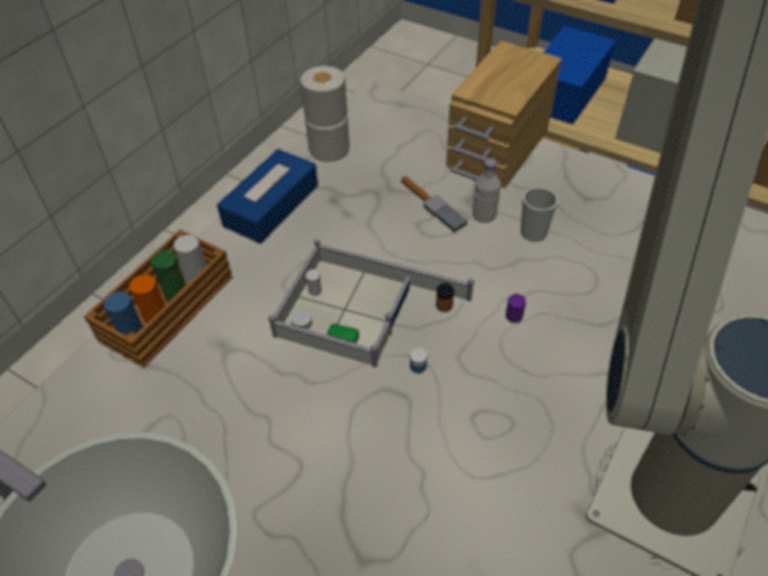

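View pics/top0.png

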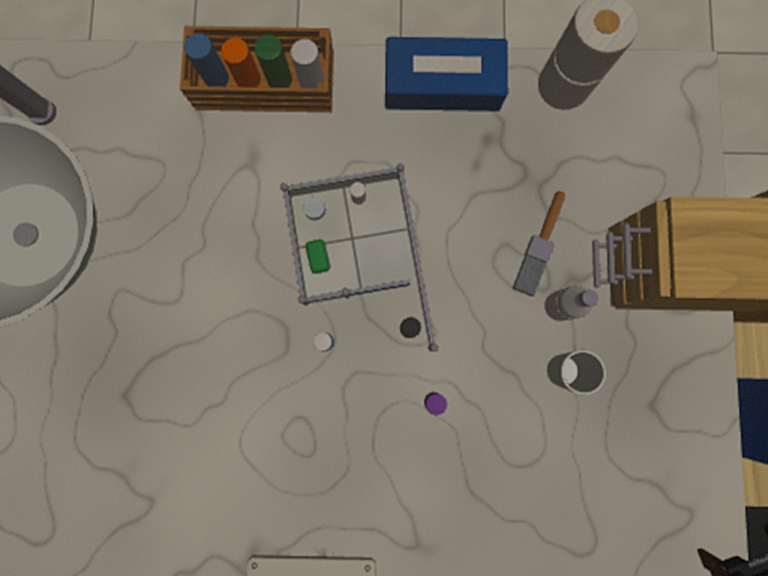

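The side view shows the pen with the gate around (398,300) and the amber jar at (445,297). In the top view the jar is at (410,327), the hinge post near (346,293), the wall end at (433,347), the pot at (323,342) and the purple look-alike at (435,403). Next I'll enlarge.

Run:
```python
import numpy as np,cv2
for n,(u0,u1,v0,v1) in {'top0':(180,310,100,280),'side0':(175,355,155,255)}.items():
    c=np.load(n+'.npz'); im=c['image'][v0:v1,u0:u1,::-1]
    k=4 if n=='side0' else 3.3
    im=cv2.resize(im,None,fx=k,fy=k,interpolation=cv2.INTER_CUBIC)
    for u in range(u0,u1,20): cv2.putText(im,str(u),(int((u-u0)*k),10),0,.35,(0,0,255)); cv2.line(im,(int((u-u0+.5)*k),12),(int((u-u0+.5)*k),18),(0,0,255))
    for v in range(v0,v1,20): cv2.putText(im,str(v),(0,int((v-v0+.5)*k)+4),0,.35,(0,0,255))
    cv2.imwrite('pics/z_'+n+'.png',im)
```

```text
(no output)
```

View pics/z_top0.png

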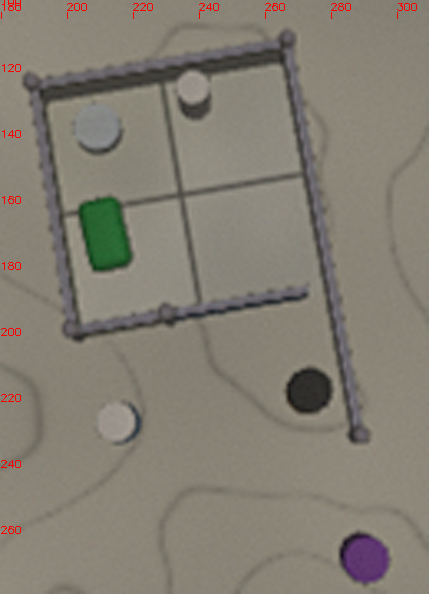

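View pics/z_side0.png

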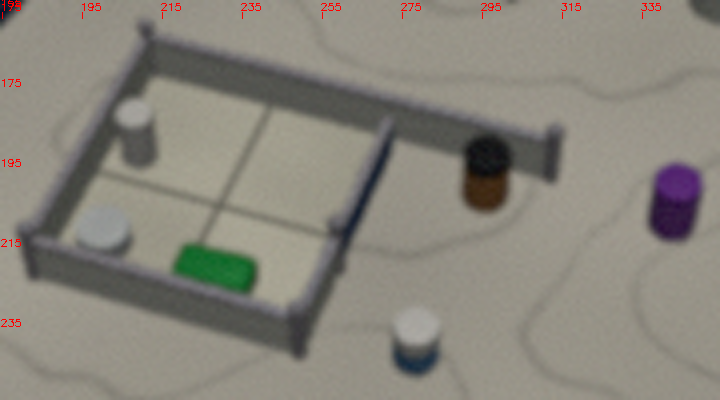

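```bash
cat > fit.py <<'E'
from h import *
c=np.load('top0.npz'); s=np.load('side0.npz')
P=lambda x,y,k=3.3:(180+x/k-.5,100+y/k-.5)
Q=lambda x,y:(175+x/4-.5,155+y/4-.5)
pts=[((167,314),(0,67)),((359,435),(-120,-66)),((287,38),(203,-66)),((32,82),(203,143)),((72,329),(0,143))]
A=np.array([world(c,*P(*p),z=.059)[:2] for p,_ in pts])*1000; B=np.array([b for _,b in pts],float)
a0=A.mean(0);b0=B.mean(0);U,S,Vt=np.linalg.svd((B-b0).T@(A-a0)); R=(U@Vt).T
if np.linalg.det(R)<0: print('refl')
t=a0-R@b0; print('pen origin',t,'yaw',np.degrees(np.arctan2(R[1,0],R[0,0]))); print('res',A-(B@R.T+t))
def pen(w): return R.T@(w[:2]*1000-t)
for n,p,z in [('jar',(309,390),.05),('pot',(118,422),.04),('purple',(365,558),.05),('tip',(306,292),.045),('deo',(193,87),.05),('tin',(97,130),.02),('soap',(105,234),.024)]:
    w=world(c,*P(*p),z=z); print(n,w,'pen',pen(w), 'depth',world(c,*P(*p)))
for n,p,z in [('jar',(488,157),.05),('pot',(417,329),.04),('purple',(677,181),.05),('hingepost',(340,222),.059),('wallend',(553,132),.059)]:
    w=world(s,*Q(*p),z=z); print('side',n,w,'pen',pen(w),'depth',world(s,*Q(*p)))
for n,u,v,z in [('lotion',590,297,.15),('tumbler',582,372,.1),('purp',435,403,.05)]:
    w=world(c,u/1.5-.17,v/1.5-.17,z=z); print(n,w,pen(w))
np.savez('pen.npz',R=R,t=t)
E
python3 fit.py
```

```text
pen origin [ 571.75974599 -114.39471244] yaw 10.87955707253899
res [[-0.46468892 -0.7077667 ]
 [ 1.27901646  2.58568627]
 [-0.62161484  1.06348041]
 [-1.03430432 -1.17260936]
 [ 0.84159163 -1.76879062]]
jar [ 0.50197438 -0.16097877  0.05      ] pen [-77.32356036 -32.57512133] depth [ 0.5018387  -0.16083121  0.05265478]
pot [ 0.47469519 -0.01168804  0.04      ] pen [-75.93454844 119.18109077] depth [ 0.47469923 -0.01166786  0.03980938]
purple [ 0.3741222  -0.20527497  0.05      ] pen [-211.23842976  -51.94367828] depth [ 0.3741741  -0.20521384  0.05058877]
tip [ 0.57972309 -0.15804928  0.045     ] pen [ -0.41937295 -44.37297007] depth [ 0.57961404 -0.15800721  0.04580746]
deo [ 0.74400889 -0.06497128  0.05      ] pen [178.48158519  16.02392446] depth [ 0.74334342 -0.06507485  0.05211443]
tin [0.71538938 0.01515263 0.02      ] pen [165.4994747 100.1094872] depth [0.71511416 0.01502038 0.02100231]
soap [0.62739952 0.00525857 0.024     ] pen [ 77.22367869 107.00091537] depth [0.62745327 0.0052945  0.02370553]
side jar [ 0.49968125 -0.15841942  0.05      ] pen [-79.09241329 -29.62894764] depth [ 0.49994604 -0.15898983  0.04926203]
side pot [ 0.47308088 -0.00810007  0.04      ] pen [-76.84263371 123.0092627 ] depth [ 0.47427844 -0.01036018  0.03637326]
side purple [ 0.37389694 -0.20612477  0.05      ] pen [-211.62004202  -52.73568258] depth [ 0.37366556 -0.20533054  0.05097025]
side hingepost [ 0.55695444 -0.04785719  0.059     ] pen [-1.98056843 68.13600857] depth [ 0.55555276 -0.04559616  0.06235978]
side wallend [ 0.46729582 -0.19575173  0.059     ] pen [-117.94203897  -60.17766734] depth [ 0.46883239 -0.19954206  0.05435321]
lotion [ 0.54752595 -0.43179876  0.15      ] [ -83.70666845 -307.12505449]
tumbler [ 0.43184646 -0.43499165  0.1       ] [-197.90959669 -288.42662147]
purp [ 0.37434364 -0.2045757   0.05      ] [-210.88899158  -51.29877142]
```

```bash
cat > sim.py <<'E'
import numpy as np
def box(C,al): # corners of finger centred C, jaw dir al(deg)
    a=np.radians(al);u=np.array([np.cos(a),np.sin(a)]);v=np.array([np.sin(a),-np.cos(a)])
    return [C+i*6.75*u+j*10*v for i,j in((1,1),(1,-1),(-1,-1),(-1,1))]
def pdist(p,a,b):
    d=b-a;s=np.clip((p-a)@d/(d@d),0,1);return np.linalg.norm(p-a-s*d)
def polyd(p,cs): 
    # signed-ish distance pt to convex poly, with normal from nearest pt
    best=(1e9,None)
    for i in range(4):
        a,b=cs[i],cs[(i+1)%4];d=b-a;s=np.clip((p-a)@d/(d@d),0,1);q=a+s*d
        if np.linalg.norm(p-q)<best[0]: best=(np.linalg.norm(p-q),q)
    return best
H=np.array([0,63.])
def gate(cs,t=3.5):
    # smallest theta such that all corners with r<110 are on outer side
    th=0;rr=0
    for p in cs:
        w=p-H;r=np.hypot(*w)
        ang=np.degrees(np.arctan2(w[0],-w[1]))+np.degrees(np.arcsin(min(1,t/r)))
        al=r*np.cos(np.arcsin(min(1,t/r)))
        if al<112 and ang>th: th,rr=ang,al
    return th,rr
def run(wps,jar=(-78,-31.),n=20,verbose=True):
    jar=np.array(jar,float);out=[]
    for k in range(len(wps)-1):
        for i in range(n+(k==len(wps)-2)):
            f=i/n;bx,by,al,sep=np.array(wps[k])*(1-f)+np.array(wps[k+1])*f
            a=np.radians(al);B=np.array([bx,by]);A=B+sep*np.array([np.cos(a),np.sin(a)])
            cb,ca=box(B,al),box(A,al)
            for _ in range(3):
                d,q=polyd(jar,cb)
                if d<18: jar+= (jar-q)/d*(18-d)
                jar[1]=max(jar[1],-45)
            th,rr=gate(ca);t=np.radians(th);tip=H+110*np.array([np.sin(t),-np.cos(t)])
            gj=pdist(jar,H,tip)-18-3.5
            gb=min(pdist(p,H,tip) for p in cb)-3.5
            aj=polyd(jar,ca)[0]-18; touch=polyd(jar,cb)[0]-18
            post=polyd(np.array([0,67.]),ca)[0]-6
            wall=min(p[1] for p in cb)+63
            if i%(n//2)==0: print(k,i,'B%s A%s al%.0f sep%.0f C%s jar%s tch%.1f th%.0f r%.0f gj%.0f gb%.0f aj%.0f post%.0f wall%.0f'%(B.round(),A.round(),al,sep,((A+B)/2).round(1),jar.round(),touch,th,rr,gj,gb,aj,post,wall))
W=[(-118,-17,12,101.5),(-103,-16,12,101.5),(-85,-25,25,101.5),(-65,-30,38,101.5),(-35,-33,45,97),(0,-34,52,92),(35,-34,63,84),(65,-34,75,78),(74,-34,77,76)]
if __name__=='__main__': run(W)
E
python3 sim.py
```

```text
0 0 B[-118.  -17.] A[-19.   4.] al12 sep102 C[-68.4  -6.4] jar[-78. -31.] tch13.8 th0 r0 gj56 gb106 aj42 post48 wall35
0 10 B[-110.  -16.] A[-11.   5.] al12 sep102 C[-60.9  -5.9] jar[-78. -31.] tch6.6 th1 r67 gj58 gb100 aj49 post46 wall35
1 0 B[-103.  -16.] A[-4.  5.] al12 sep102 C[-53.4  -5.4] jar[-78. -31.] tch0.0 th7 r66 gj67 gb101 aj56 post45 wall36
1 10 B[-94. -20.] A[ 2. 12.] al18 sep102 C[-45.9  -4.4] jar[-68. -35.] tch0.0 th15 r60 gj69 gb101 aj58 post38 wall31
2 0 B[-85. -25.] A[ 7. 18.] al25 sep102 C[-39.   -3.6] jar[-59. -40.] tch0.0 th22 r54 gj72 gb101 aj61 post32 wall26
2 10 B[-75. -28.] A[12. 26.] al32 sep102 C[-31.7  -1. ] jar[-51. -45.] tch-0.1 th33 r28 gj80 gb101 aj67 post26 wall23
3 0 B[-65. -30.] A[15. 32.] al38 sep102 C[-25.    1.2] jar[-40. -45.] tch-0.1 th46 r23 gj84 gb100 aj68 post21 wall21
3 10 B[-50. -32.] A[24. 34.] al42 sep99 C[-12.8   1.4] jar[-24. -45.] tch-0.1 th61 r28 gj84 gb94 aj66 post25 wall20
4 0 B[-35. -33.] A[34. 36.] al45 sep97 C[-0.7  1.3] jar[ -8. -45.] tch-0.0 th69 r35 gj82 gb89 aj64 post30 wall18
4 10 B[-18. -34.] A[45. 37.] al48 sep94 C[13.8 
[... 161 characters left out ...]
aj61 post46 wall18
5 10 B[ 18. -34.] A[65. 40.] al58 sep88 C[41.1  3.1] jar[ 44. -45.] tch-0.0 th82 r61 gj80 gb80 aj61 post53 wall18
6 0 B[ 35. -34.] A[73. 41.] al63 sep84 C[54.1  3.4] jar[ 61. -45.] tch-0.0 th83 r68 gj78 gb79 aj59 post61 wall18
6 10 B[ 50. -34.] A[79. 42.] al69 sep81 C[64.5  3.8] jar[ 76. -45.] tch-0.0 th84 r73 gj78 gb78 aj59 post67 wall19
7 0 B[ 65. -34.] A[85. 41.] al75 sep78 C[75.1  3.7] jar[ 91. -45.] tch-0.0 th83 r78 gj75 gb77 aj59 post73 wall20
7 10 B[ 70. -34.] A[88. 41.] al76 sep77 C[78.8  3.4] jar[ 96. -45.] tch-0.0 th83 r81 gj74 gb76 aj59 post76 wall20
7 20 B[ 74. -34.] A[91. 40.] al77 sep76 C[82.5  3. ] jar[100. -45.] tch-0.0 th83 r84 gj73 gb76 aj58 post79 wall20
```

Emit:
{"name": "send_rows", "arguments": {
  "increments": [
    [[2, 3, 0, 0, 0, 0.11], [4, 7, 0, 0, 0, 0.22], [6, 10, 0, 0, 0, 0.33], [8, 13, 0, 0, 0, 0.44], [10, 16, 0, 0, 0, 0.55], [12, 19, 0, 0, 0, 0.66], [14, 22, 0, 0, 0, 0.77], [16, 25, 0, 0, 0, 0.88], [18, 28, 0, 0, 0, 0.99], [20, 31, 0, 0, 0, 1.1], [22, 34, 0, 0, 0, 1.21], [24, 37, 0, 0, 0, 1.32], [26, 40, 0, 0, 0, 1.43], [28, 42, 0, 0, 0, 1.54], [29, 44, 0, 0, 0, 1.6], [29, 44, 0, 0, 0, 1.6], [29, 44, 0, 0, 0, 1.6]]
  ],
  "fingers": 1
}}

```text
send_rows: Invalid argument: increments='[[[2,3,0,0,0,0.11],[4,7,0,0,0,0.22],[6,10,0,0,0,0.33],[8,13,0,0,0,0.44],[10,16,0,0,0,0.55],[12,19,0,0,0,0.66],[14,22,0,0,0,0.77],[16,25,0,0,0,0.88],[18,28,0,0,0,0.99],[20,31,0,0,0,1.1],[22,34,0,0,0,1...(318 chars total, truncated) does not match type={"type": "array", "items": {"type": "array", "items": {"type": "number"}}}
```

Emit:
{"name": "send_rows", "arguments": {
  "increments": [
    [2, 3, 0, 0, 0, 0.11],
    [4, 6, 0, 0, 0, 0.22],
    [6, 9, 0, 0, 0, 0.33],
    [8, 12, 0, 0, 0, 0.44],
    [10, 15.5, 0, 0, 0, 0.55],
    [12, 18.5, 0, 0, 0, 0.66],
    [14, 21.5, 0, 0, 0, 0.77],
    [16, 24.5, 0, 0, 0, 0.88],
    [18, 27.5, 0, 0, 0, 0.99],
    [20, 31, 0, 0, 0, 1.1],
    [22, 34, 0, 0, 0, 1.21],
    [24, 37, 0, 0, 0, 1.32],
    [26, 40, 0, 0, 0, 1.43],
    [28, 43, -2, 0, 0, 1.54],
    [29.2, 45.3, -4, 0, 0, 1.62],
    [29.2, 45.3, -6, 0, 0, 1.62],
    [29.2, 45.3, -8, 0, 0, 1.62],
    [29.2, 45.3, -8, 0, 0, 1.62],
    [29.2, 45.3, -8, 0, 0, 1.62],
    [29.2, 45.3, -8, 0, 0, 1.62]
  ],
  "fingers": 1
}}

```text
time_s: 1.77
ee_pos: [0.5065, -0.1345, 0.1434]
orientation: [0.553, 0.833, 0.0, 0.0]
force: [0.3, 0.0, 1.2]
width: 0.0878
```

```bash
cat > st.py <<'E'
from h import *
p=np.load('pen.npz');o=monitor.get_obs();q=o['orientation']
from scipy.spatial.transform import Rotation as Ro
M=Ro.from_quat(q).as_matrix();w=o['ee_pos']
al=np.degrees(np.arctan2(M[1,1],M[0,1]))-10.88
if al<-60: al+=180
if al>120: al-=180
print('t%.2f'%o['time_s'],'tcp',w.round(4),'C pen',(p['R'].T@(w[:2]*1000-p['t'])).round(1),'alpha %.1f'%al,'sep %.1f'%(o['width']*1000+13.5),'down',M[2,2].round(4),'F',o['force'].round(1),'j',o['joints'].round(2))
E
cat > pic.py <<'E'
import sys
from h import *
tag=sys.argv[1]
for n,(u0,u1,v0,v1) in {'top':(180,310,100,270),'side':(175,355,125,255)}.items():
    c=snap(n,n+tag); im=c['image'][v0:v1,u0:u1,::-1]
    k=4 if n=='side' else 3.3
    cv2.imwrite('pics/z_'+n+tag+'.png',cv2.resize(im,None,fx=k,fy=k,interpolation=cv2.INTER_CUBIC))
E
python3 st.py; python3 pic.py 1
```

```text
t1.77 tcp [ 0.5065 -0.1345  0.1434] C pen [-67.9  -7.4] alpha 12.0 sep 101.3 down -1.0 F [0.3 0.  1.2] j [-0.28  0.39  1.91 -0.    0.84 -0.68]
```

View pics/z_top1.png

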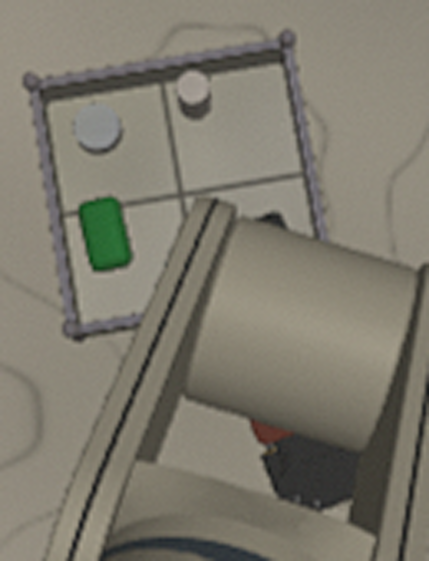

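View pics/z_side1.png

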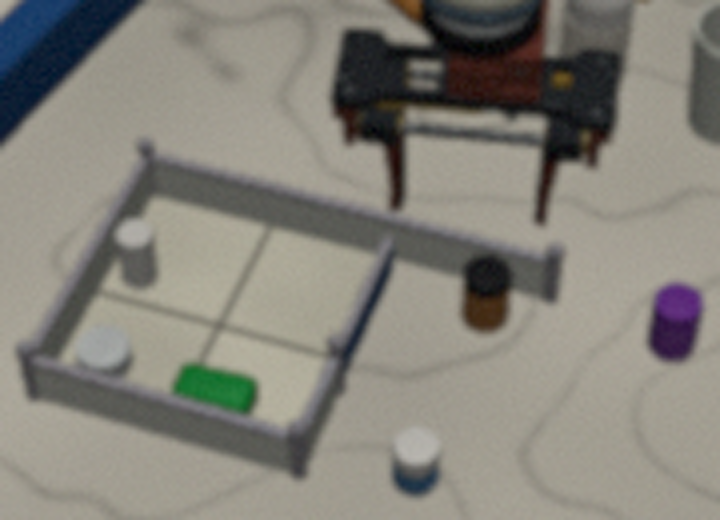

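The top view is hidden by the arm, so the side camera has to guide. The fingertips are at crop (398,205) and (541,220), above the jar at (487,293). I'll check them against the predicted projections.

```bash
cat > ov.py <<'E'
import sys
from h import *
from sim import box
p=np.load('pen.npz')
def W(xy,z): 
    v=p['R']@np.array(xy)+p['t']; return [v[0]/1000,v[1]/1000,z]
def pc(c,X,k=4): u,v=proj(c,X); return ((u-175+.5)*k,(v-125+.5)*k)
if __name__=='__main__':
    c=np.load('side'+sys.argv[1]+'.npz')
    x,y,z,al,sep=map(float,sys.argv[2:7]); a=np.radians(al);d=sep/2*np.array([np.cos(a),np.sin(a)])
    for n,C in(('A',np.array([x,y])+d),('B',np.array([x,y])-d)):
        print(n,C.round(1),np.round(pc(c,W(C,z))),[tuple(np.round(pc(c,W(q,z)))) for q in box(C,al)])
E
python3 ov.py 1 -67.9 -7.4 .1434 12 101.3
```

```text
A [-18.4   3.1] [394. 200.] [(np.float64(386.0), np.float64(188.0)), (np.float64(382.0), np.float64(210.0)), (np.float64(402.0), np.float64(212.0)), (np.float64(406.0), np.float64(190.0))]
B [-117.4  -17.9] [544. 214.] [(np.float64(535.0), np.float64(202.0)), (np.float64(533.0), np.float64(224.0)), (np.float64(553.0), np.float64(226.0)), (np.float64(555.0), np.float64(204.0))]
```

```bash
sed -i 's/^def box(C,al):.*/def box(C,al,lo=6.75,hi=6.75):/; s/return \[C+i\*6.75\*u+j\*10\*v for i,j in((1,1),(1,-1),(-1,-1),(-1,1))\]/return [C+i*u+j*10*v for i,j in((hi,1),(hi,-1),(-lo,-1),(-lo,1))]/; s/cb,ca=box(B,al),box(A,al)/cb,ca=box(B,al,2.3,6.75),box(A,al,6.75,2.3)/' sim.py
cat > run2.py <<'E'
from sim import *
for al,by in((0,-16),(0,-8),(6,-16),(6,-8),(12,-8),(12,-4),(20,-5)):
    # find bx of contact
    for bx in np.arange(-120,-80,.5):
        if polyd(np.array([-78,-31.]),box(np.array([bx,by]),al,2.3,6.75))[0]<18: break
    a=np.radians(al);A=np.array([bx,by])+101.3*np.array([np.cos(a),np.sin(a)])
    print(al,by,bx,gate(box(A,al,6.75,2.3)))
print()
run([(-118,-10,8,101.3),(-101,-9,8,101.3),(-83,-20,22,101.3),(-65,-28,35,101.3),(-35,-33,45,97),(0,-34,52,92),(35,-34,63,84),(65,-34,73,79),(74,-34,75,78)])
E
python3 run2.py
```

```text
0 -16 -102.0 (np.float64(4.235133095082569), np.float64(68.9297468441601))
0 -8 -97.0 (np.float64(9.445356412974432), np.float64(61.25610173688822))
6 -16 -102.5 (np.float64(3.7245569372878355), np.float64(78.05356956357747))
6 -8 -97.0 (np.float64(9.646969511130015), np.float64(50.35112845432057))
12 -8 -97.0 (np.float64(9.547682902700135), np.float64(59.48528144263092))
12 -4 -85.5 (np.float64(26.337104489278975), np.float64(38.07868582483906))
20 -5 -88.0 (np.float64(22.775289230205537), np.float64(23.65960917304131))

0 0 B[-118.  -10.] A[-18.   4.] al8 sep101 C[-67.8  -3. ] jar[-78. -31.] tch16.1 th0 r0 gj56 gb106 aj42 post49 wall43
0 10 B[-110.  -10.] A[-9.  5.] al8 sep101 C[-59.3  -2.5] jar[-78. -31.] tch8.6 th0 r0 gj56 gb98 aj50 post47 wall43
1 0 B[-101.   -9.] A[-1.  5.] al8 sep101 C[-50.8  -2. ] jar[-78. -31.] tch1.8 th6 r67 gj65 gb97 aj58 post46 wall44
1 10 B[-92. -14.] A[ 6. 12.] al15 sep101 C[-43.1  -1.4] jar[-73. -37.] tch-0.0 th13 r61 gj72 gb97 aj65 post39 wall38
2 0 B[-83. -20.] A[11. 18.] al22 sep101 C[-36.  -1.] jar[-69. -45.] tch0.0 th21 r56 gj82 gb97 aj75 post34 w
[... 676 characters left out ...]
aj61 post46 wall21
5 10 B[ 18. -34.] A[65. 40.] al58 sep88 C[41.1  3.1] jar[ 44. -45.] tch-0.0 th78 r60 gj75 gb78 aj61 post53 wall22
6 0 B[ 35. -34.] A[73. 41.] al63 sep84 C[54.1  3.4] jar[ 61. -45.] tch-0.0 th80 r67 gj74 gb76 aj59 post61 wall22
6 10 B[ 50. -34.] A[81. 42.] al68 sep82 C[65.3  3.8] jar[ 76. -45.] tch-0.0 th81 r74 gj73 gb75 aj59 post68 wall23
7 0 B[ 65. -34.] A[88. 42.] al73 sep79 C[76.5  3.8] jar[ 91. -45.] tch-0.0 th81 r81 gj71 gb74 aj59 post76 wall24
7 10 B[ 70. -34.] A[91. 41.] al74 sep78 C[80.3  3.7] jar[ 95. -45.] tch-0.0 th81 r84 gj70 gb73 aj59 post79 wall24
7 20 B[ 74. -34.] A[94. 41.] al75 sep78 C[84.1  3.7] jar[100. -45.] tch-0.0 th81 r87 gj70 gb73 aj59 post82 wall24
```

```bash
cat > go.py <<'E'
# usage: go.py z  bx,by,al,sep ... -> rows from measured pose
import sys
from h import *
from scipy.spatial.transform import Rotation as Ro
p=np.load('pen.npz');o=monitor.get_obs();M=Ro.from_quat(o['orientation']).as_matrix();w=o['ee_pos']
cur=np.degrees(np.arctan2(M[1,1],M[0,1]))-10.88
cur=(cur+60)%180-60
for s in sys.argv[2:]:
    bx,by,al,sep=map(float,s.split(','));a=np.radians(al)
    C=np.array([bx,by])+sep/2*np.array([np.cos(a),np.sin(a)]);X=(p['R']@C+p['t'])/1000
    print('%.2f %.2f %.2f turn %.3f fingers %.3f'%((X[0]-w[0])*100,(X[1]-w[1])*100,(float(sys.argv[1])-w[2])*100,np.radians(al-cur),(sep-13.5)/87.8))
E
python3 go.py .012 -118,-10,8,101.3
```

```text
-0.13 0.46 -13.20 turn -0.069 fingers 1.000
```

Emit:
{"name": "send_rows", "arguments": {
  "increments": [
    [-0.13, 0.46, -2, 0, 0, -0.07],
    [-0.13, 0.46, -4.5, 0, 0, -0.07],
    [-0.13, 0.46, -7, 0, 0, -0.07],
    [-0.13, 0.46, -9.5, 0, 0, -0.07],
    [-0.13, 0.46, -11.5, 0, 0, -0.07],
    [-0.13, 0.46, -12.6, 0, 0, -0.07],
    [-0.13, 0.46, -13.1, 0, 0, -0.07],
    [-0.13, 0.46, -13.1, 0, 0, -0.07],
    [-0.13, 0.46, -13.1, 0, 0, -0.07]
  ]
}}

```text
time_s: 2.62
ee_pos: [0.5056, -0.1299, 0.0126]
orientation: [0.582, 0.813, 0.0, 0.001]
force: [-0.9, -0.6, -0.2]
width: 0.0876
```

```bash
python3 st.py; python3 pic.py 2; python3 ov.py 2 -67.8 -3 .0125 8 101.3; python3 go.py .012 -110,-9.5,8,101.3 -101,-9,8,101.3
```

```text
t2.62 tcp [ 0.5056 -0.1299  0.0126] C pen [-67.8  -2.7] alpha 8.0 sep 101.1 down -1.0 F [-0.9 -0.6 -0.2] j [-0.27  0.62  1.96  0.    0.57 -0.6 ]
A [-17.6   4. ] [391. 322.] [(np.float64(385.0), np.float64(310.0)), (np.float64(379.0), np.float64(331.0)), (np.float64(398.0), np.float64(334.0)), (np.float64(403.0), np.float64(313.0))]
B [-118.  -10.] [529. 344.] [(np.float64(522.0), np.float64(332.0)), (np.float64(518.0), np.float64(353.0)), (np.float64(536.0), np.float64(356.0)), (np.float64(540.0), np.float64(335.0))]
0.76 0.18 -0.09 turn 0.001 fingers 1.000
1.63 0.40 -0.09 turn 0.001 fingers 1.000
```

View pics/z_side2.png

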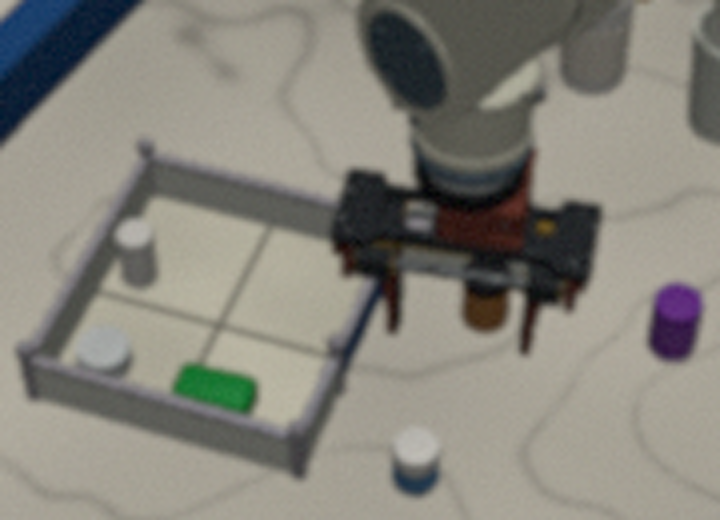

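The fingertips are at (393,330), in front of the gate, and (526,352), behind the jar at (485,300). Now I start the gate.

Emit:
{"name": "send_rows", "arguments": {
  "increments": [
    [0.4, 0.1, 0, 0, 0, 0],
    [0.8, 0.2, 0, 0, 0, 0],
    [1.2, 0.3, 0, 0, 0, 0],
    [1.5, 0.37, 0, 0, 0, 0],
    [1.65, 0.4, 0, 0, 0, 0],
    [1.65, 0.4, 0, 0, 0, 0],
    [1.65, 0.4, 0, 0, 0, 0],
    [1.65, 0.4, 0, 0, 0, 0]
  ]
}}

```text
time_s: 3.38
ee_pos: [0.5211, -0.1255, 0.0116]
orientation: [0.582, 0.813, -0.0, -0.0]
force: [-1.1, -1.2, 2.5]
width: 0.0877
```

```bash
python3 st.py; python3 pic.py 3; python3 go.py .012 -92,-14.5,15,101.3 -83,-20,22,101.3 -74,-24,28,101.3 -65,-28,35,101.3
```

```text
t3.38 tcp [ 0.5211 -0.1255  0.0116] C pen [-51.8  -1.3] alpha 8.0 sep 101.2 down -1.0 F [-1.1 -1.2  2.5] j [-0.26  0.63  1.92 -0.    0.59 -0.59]
0.86 0.16 0.04 turn 0.123 fingers 1.000
1.55 0.33 0.04 turn 0.245 fingers 1.000
2.19 0.54 0.04 turn 0.350 fingers 1.000
2.74 0.77 0.04 turn 0.472 fingers 1.000
```

View pics/z_side3.png

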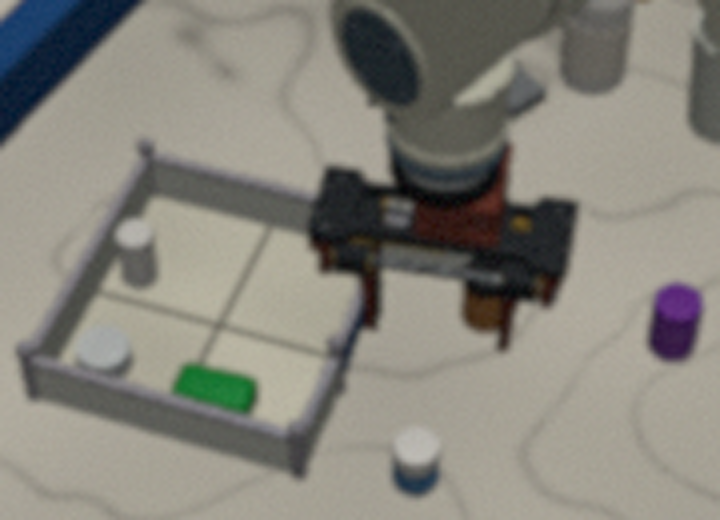

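The gate top has moved slightly left, to around (363,295), and the jar is still at (483,305). Next I open the gate further while the other finger comes up behind the jar.

Emit:
{"name": "send_rows", "arguments": {
  "increments": [
    [0.3, 0.05, 0.05, 0, 0, 0.04],
    [0.58, 0.1, 0.05, 0, 0, 0.08],
    [0.86, 0.16, 0.05, 0, 0, 0.123],
    [1.1, 0.21, 0.05, 0, 0, 0.165],
    [1.32, 0.27, 0.05, 0, 0, 0.205],
    [1.55, 0.33, 0.05, 0, 0, 0.245],
    [1.77, 0.4, 0.05, 0, 0, 0.28],
    [1.98, 0.47, 0.05, 0, 0, 0.315],
    [2.19, 0.54, 0.05, 0, 0, 0.35],
    [2.19, 0.54, 0.05, 0, 0, 0.35],
    [2.19, 0.54, 0.05, 0, 0, 0.35]
  ]
}}

```text
time_s: 4.4
ee_pos: [0.5381, -0.1183, 0.0113]
orientation: [0.432, 0.902, -0.001, -0.005]
force: [-12.7, 6.8, 9.9]
width: 0.0878
```

```bash
python3 st.py; python3 pic.py 4; python3 go.py .013 -65,-28,35,101.3 -50,-30.5,40,99 -35,-33,45,97
```

```text
t4.40 tcp [ 0.5381 -0.1183  0.0113] C pen [-33.8   2.6] alpha 28.0 sep 101.3 down -0.9999 F [-12.7   6.8   9.9] j [-0.24  0.65  1.88  0.    0.62 -0.92]
1.04 0.05 0.17 turn 0.123 fingers 1.000
2.16 0.29 0.17 turn 0.210 fingers 0.974
3.27 0.50 0.17 turn 0.298 fingers 0.951
```

View pics/z_side4.png

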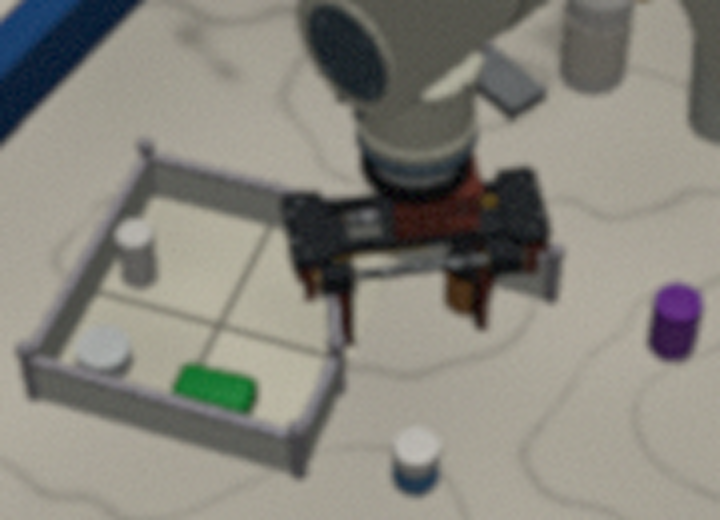

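View pics/z_top4.png

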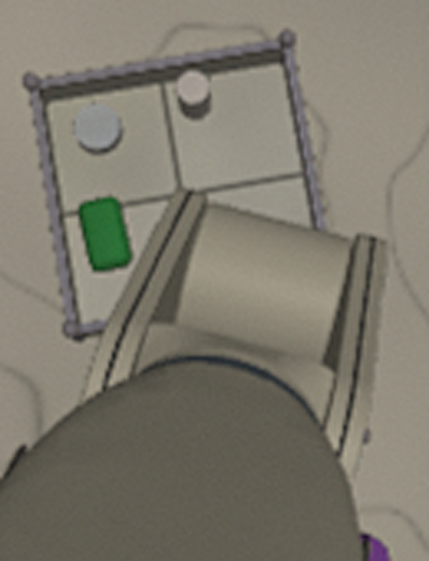

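The force of about 14 N is mostly the jar: the pusher sits too far to its left and is wedging it against the wall. I'll locate the jar before correcting.

Run:
```python
from ov import *
c=np.load('side4.npz')
for j in((-78,-31),(-70,-45),(-66,-45),(-62,-45),(-58,-45),(-66,-41),(-60,-41)):
    print(j,np.round(pc(c,W(j,0))),np.round(pc(c,W(j,.05))))
im=c['image'][180:215,270:310,::-1]
cv2.imwrite('pics/j4.png',cv2.resize(im,None,fx=16,fy=16,interpolation=cv2.INTER_CUBIC))
```

```text
(-78, -31) [484. 319.] [487. 275.]
(-70, -45) [479. 303.] [482. 259.]
(-66, -45) [474. 301.] [477. 257.]
(-62, -45) [469. 300.] [472. 256.]
(-58, -45) [464. 298.] [466. 254.]
(-66, -41) [472. 305.] [475. 261.]
(-60, -41) [465. 303.] [467. 259.]
```

View pics/j4.png

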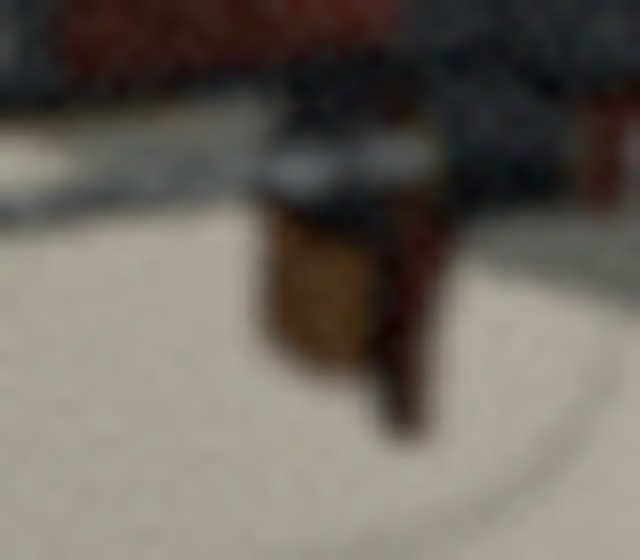

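The jar is at about pen (-62,-45), touching the wall and upright, with the pusher corner to its left at about (-68,-27). I'll back off and come in further behind and to the right.

```bash
cat > run3.py <<'E'
from sim import *
W=[(-94,-34,30,101.3),(-88,-35,31,101.3),(-78,-36,34,101.3),(-68,-37,38,101.3),(-55,-38,43,101.3),(-40,-38,46,101),(-20,-38,49,98),(0,-38,54,95),(20,-38,60,91),(40,-38,66,87),(60,-38,71,83),(70,-38,74,81)]
if __name__=='__main__': run(W,jar=(-62,-45))
E
python3 run3.py; python3 go.py .013 -90,-21,28,101.3 -96,-34,30,101.3
```

```text
0 0 B[-94. -34.] A[-6. 17.] al30 sep101 C[-50.1  -8.7] jar[-62. -45.] tch3.9 th4 r54 gj49 gb87 aj56 post36 wall19
0 10 B[-91. -34.] A[-4. 17.] al30 sep101 C[-47.4  -8.8] jar[-62. -45.] tch0.9 th7 r54 gj54 gb89 aj58 post35 wall19
1 0 B[-88. -35.] A[-1. 17.] al31 sep101 C[-44.6  -8.9] jar[-60. -45.] tch-0.0 th10 r53 gj56 gb90 aj59 post34 wall18
1 10 B[-83. -36.] A[ 2. 19.] al32 sep101 C[-40.3  -8.3] jar[-55. -45.] tch-0.0 th15 r52 gj59 gb92 aj59 post32 wall18
2 0 B[-78. -36.] A[ 6. 21.] al34 sep101 C[-36.   -7.7] jar[-49. -45.] tch-0.0 th19 r51 gj61 gb94 aj59 post31 wall17
2 10 B[-73. -36.] A[ 9. 23.] al36 sep101 C[-32.   -6.7] jar[-44. -45.] tch-0.0 th24 r49 gj62 gb95 aj59 post29 wall17
3 0 B[-68. -37.] A[12. 25.] al38 sep101 C[-28.1  -5.8] jar[-39. -45.] tch-0.0 th28 r48 gj64 gb95 aj60 post27 wall17
3 10 B[-62. -38.] A[16. 28.] al40 sep101 C[-23.   -4.6] jar[-32. -45.] tch-0.0 th34 r47 gj66 gb96 aj61 post26 wall16
4 0 B[-55. -38.] A[19. 31.] al43 sep101 C[-18.   -3.5] jar[-26. -45.] tch-0.0 th41 r47 gj68 gb97 aj61 post24 wall16
4 10 B[-48. -38.] A[25. 33.] al44 sep101 C[-11.4  -2.6] 
[... 925 characters left out ...]
tch-0.0 th80 r64 gj74 gb81 aj60 post58 wall18
9 0 B[ 40. -38.] A[75. 41.] al66 sep87 C[57.7  1.7] jar[ 68. -45.] tch-0.0 th80 r69 gj73 gb80 aj60 post63 wall19
9 10 B[ 50. -38.] A[81. 41.] al68 sep85 C[65.6  1.5] jar[ 77. -45.] tch-0.0 th80 r74 gj72 gb79 aj59 post69 wall19
10 0 B[ 60. -38.] A[87. 40.] al71 sep83 C[73.5  1.2] jar[ 87. -45.] tch-0.0 th80 r80 gj70 gb78 aj58 post75 wall20
10 10 B[ 65. -38.] A[90. 40.] al72 sep82 C[77.3  1.1] jar[ 92. -45.] tch-0.0 th80 r83 gj69 gb77 aj58 post78 wall20
10 20 B[ 70. -38.] A[92. 40.] al74 sep81 C[81.2  0.9] jar[ 97. -45.] tch-0.0 th80 r85 gj68 gb76 aj58 post80 wall20
-1.13 -0.20 0.17 turn 0.001 fingers 1.000
-1.59 -1.45 0.17 turn 0.036 fingers 1.000
```

```bash
echo '[0.5440,-0.1205,0.0131,28.05]' > cmd.json
cat > go.py <<'E'
# go.py z wp...: rows relative to tracked command (cmd.json).  upd.py dx dy dz turn : record a sent move
import sys,json
import numpy as np
p=np.load('pen.npz');c=json.load(open('cmd.json'))
for s in sys.argv[2:]:
    bx,by,al,sep=map(float,s.split(','));a=np.radians(al)
    C=np.array([bx,by])+sep/2*np.array([np.cos(a),np.sin(a)]);X=(p['R']@C+p['t'])/1000
    print('[%.2f, %.2f, %.2f, 0, 0, %.3f] fingers %.3f'%((X[0]-c[0])*100,(X[1]-c[1])*100,(float(sys.argv[1])-c[2])*100,np.radians(al-c[3]),(sep-13.5)/87.8))
E
cat > upd.py <<'E'
import sys,json,math
c=json.load(open('cmd.json'));d=list(map(float,sys.argv[1:]))
c=[c[0]+d[0]/100,c[1]+d[1]/100,c[2]+d[2]/100,c[3]+math.degrees(d[3])];json.dump(c,open('cmd.json','w'));print(c)
E
python3 go.py .014 -85,-16,28,101.3 -96,-22,29,101.3 -96,-34,30,101.3
```

```text
[-1.33, 0.61, 0.09, 0, 0, -0.001] fingers 1.000
[-2.35, -0.11, 0.09, 0, 0, 0.017] fingers 1.000
[-2.18, -1.23, 0.09, 0, 0, 0.034] fingers 1.000
```

Emit:
{"name": "send_rows", "arguments": {
  "increments": [
    [-0.5, 0.3, 0.1, 0, 0, 0],
    [-1.3, 0.6, 0.1, 0, 0, 0],
    [-1.9, 0.3, 0.1, 0, 0, 0.01],
    [-2.35, -0.1, 0.1, 0, 0, 0.02],
    [-2.3, -0.5, 0.1, 0, 0, 0.03],
    [-2.2, -1.0, 0.1, 0, 0, 0.034],
    [-2.18, -1.23, 0.1, 0, 0, 0.034],
    [-2.18, -1.23, 0.1, 0, 0, 0.034],
    [-2.18, -1.23, 0.1, 0, 0, 0.034]
  ]
}}

```text
time_s: 5.25
ee_pos: [0.522, -0.133, 0.0132]
orientation: [0.416, 0.909, -0.0, 0.0]
force: [-1.9, -1.1, 0.8]
width: 0.0881
```

```bash
python3 upd.py -2.18 -1.23 .1 .034; python3 st.py; python3 pic.py 5; python3 go.py .014 -88,-35,31,101.3 -78,-36,34,101.3 -68,-37,38,101.3 -55,-38,43,101.3
```

```text
[0.5222, -0.1328, 0.014100000000000001, 29.9980565034448]
t5.25 tcp [ 0.522  -0.133   0.0132] C pen [-52.4  -8.9] alpha 29.9 sep 101.6 down -1.0 F [-1.9 -1.1  0.8] j [-0.27  0.63  1.92 -0.    0.59 -0.98]
[0.75, 0.12, -0.01, 0, 0, 0.017] fingers 1.000
[1.56, 0.41, -0.01, 0, 0, 0.070] fingers 1.000
[2.31, 0.74, -0.01, 0, 0, 0.140] fingers 1.000
[3.26, 1.16, -0.01, 0, 0, 0.227] fingers 1.000
```

View pics/z_side5.png

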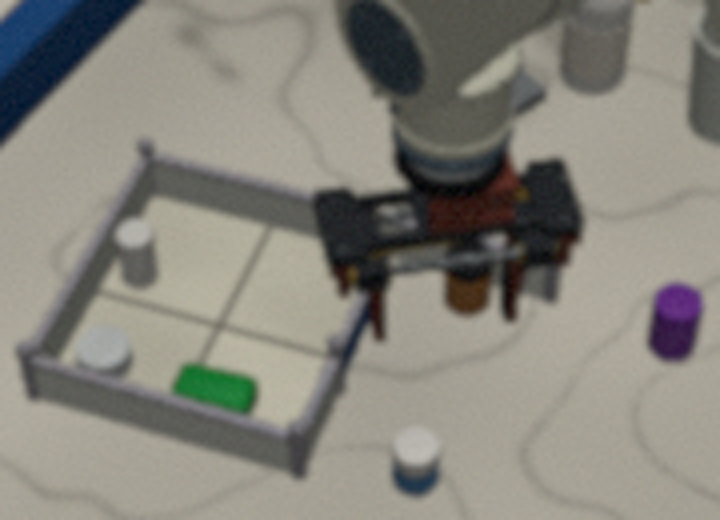

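The jar stands clear at (467,295), with finger B behind it at (510,315) and finger A at the gate at (380,335). I continue in small steps.

Emit:
{"name": "send_rows", "arguments": {
  "increments": [
    [0.25, 0.04, 0, 0, 0, 0.006],
    [0.5, 0.08, 0, 0, 0, 0.012],
    [0.75, 0.12, 0, 0, 0, 0.017],
    [1.02, 0.21, 0, 0, 0, 0.034],
    [1.29, 0.31, 0, 0, 0, 0.052],
    [1.56, 0.41, 0, 0, 0, 0.07],
    [1.81, 0.52, 0, 0, 0, 0.093],
    [2.06, 0.63, 0, 0, 0, 0.117],
    [2.31, 0.74, 0, 0, 0, 0.14],
    [2.31, 0.74, 0, 0, 0, 0.14]
  ]
}}

```text
time_s: 6.18
ee_pos: [0.5453, -0.1249, 0.0132]
orientation: [0.35, 0.937, 0.0, 0.0]
force: [-1.8, -2.8, -0.3]
width: 0.088
```

```bash
python3 upd.py 2.31 .74 0 .14; python3 st.py; python3 pic.py 6; python3 go.py .014 -62,-37.5,40.5,101.3 -55,-38,43,101.3 -47,-38,44.5,101.3 -40,-38,46,101
```

```text
[0.5453, -0.1254, 0.014100000000000001, 38.019465635276326]
t6.18 tcp [ 0.5453 -0.1249  0.0132] C pen [-28.   -5.3] alpha 38.1 sep 101.5 down -1.0 F [-1.8 -2.8 -0.3] j [-0.25  0.65  1.87  0.    0.62 -1.1 ]
[0.43, 0.20, -0.01, 0, 0, 0.043] fingers 1.000
[0.95, 0.42, -0.01, 0, 0, 0.087] fingers 1.000
[1.63, 0.65, -0.01, 0, 0, 0.113] fingers 1.000
[2.19, 0.84, -0.01, 0, 0, 0.139] fingers 0.997
```

View pics/z_side6.png

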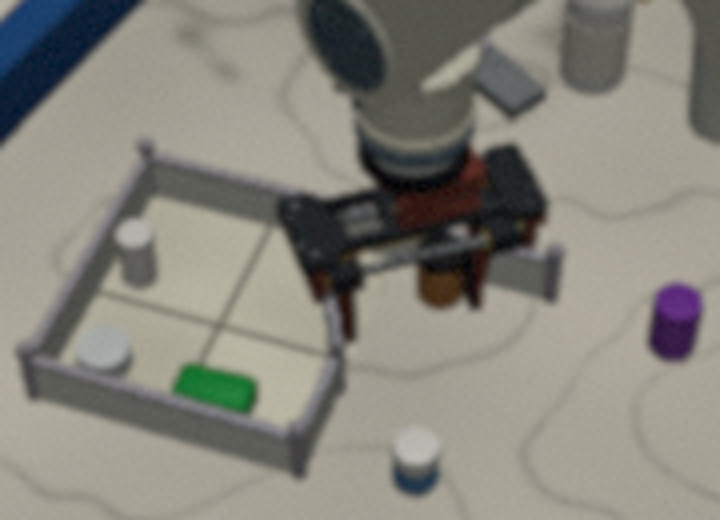

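The jar has moved to (440,285), which is pen x≈-39 along the wall, and the force is small. I continue.

Emit:
{"name": "send_rows", "arguments": {
  "increments": [
    [0.22, 0.1, 0, 0, 0, 0.022],
    [0.43, 0.2, 0, 0, 0, 0.043],
    [0.69, 0.31, 0, 0, 0, 0.065],
    [0.95, 0.42, 0, 0, 0, 0.087],
    [1.18, 0.5, 0, 0, 0, 0.096],
    [1.4, 0.58, 0, 0, 0, 0.104],
    [1.63, 0.65, 0, 0, 0, 0.113],
    [1.91, 0.75, 0, 0, 0, 0.126],
    [2.19, 0.84, 0, 0, 0, 0.139],
    [2.19, 0.84, 0, 0, 0, 0.139]
  ]
}}

```text
time_s: 7.12
ee_pos: [0.564, -0.1162, 0.0126]
orientation: [0.284, 0.959, -0.0, -0.003]
force: [-8.2, -4.8, 3.4]
width: 0.0878
```

```bash
python3 upd.py 2.19 .84 0 .139; python3 st.py; python3 pic.py 7; python3 go.py .014  -30,-38,47.5,99.5 -20,-38,49,98
```

```text
[0.5672, -0.117, 0.014100000000000001, 45.98357898759477]
t7.12 tcp [ 0.564  -0.1162  0.0126] C pen [-8.  -0.3] alpha 46.1 sep 101.3 down -1.0 F [-8.2 -4.8  3.4] j [-0.22  0.66  1.83 -0.    0.65 -1.22]
[0.84, 0.20, -0.01, 0, 0, 0.026] fingers 0.979
[1.67, 0.39, -0.01, 0, 0, 0.053] fingers 0.962
```

View pics/z_side7.png

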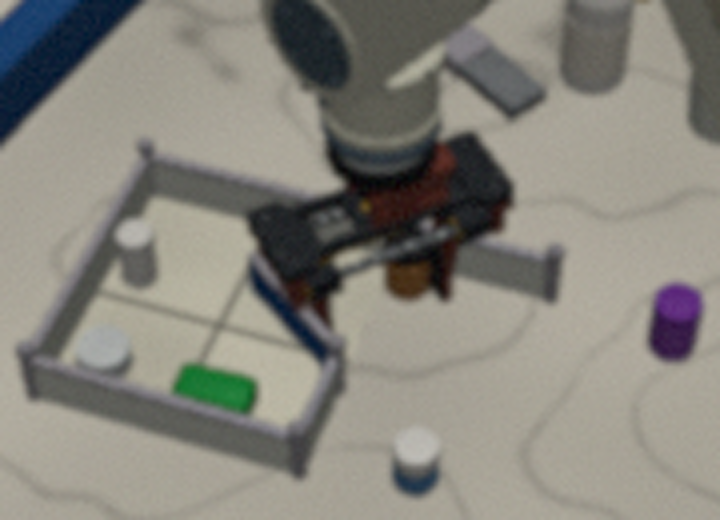

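The gate is wide open, seen as the blue face from (335,345) to (252,265), and the jar is at (408,278), about to enter the doorway upright. I go on and narrow the fingers a little.

Emit:
{"name": "send_rows", "arguments": {
  "increments": [
    [0.28, 0.07, 0, 0, 0, 0.009],
    [0.56, 0.14, 0, 0, 0, 0.018],
    [0.84, 0.2, 0, 0, 0, 0.026],
    [1.12, 0.27, 0, 0, 0, 0.035],
    [1.4, 0.33, 0, 0, 0, 0.044],
    [1.67, 0.39, 0, 0, 0, 0.053],
    [1.67, 0.39, 0, 0, 0, 0.053]
  ],
  "fingers": 0.962
}}

```text
time_s: 7.8
ee_pos: [0.581, -0.1124, 0.0125]
orientation: [0.259, 0.966, -0.0, -0.002]
force: [-6.1, -4.6, 0.6]
width: 0.0847
```

```bash
python3 upd.py 1.67 .39 0 .053; python3 st.py; python3 pic.py 8; python3 go.py .014  -10,-38,51.5,96.5 0,-38,54,95 10,-38,57,93 20,-38,60,91
```

```text
[0.5839000000000001, -0.1131, 0.014100000000000001, 49.02025530178813]
t7.80 tcp [ 0.581  -0.1124  0.0125] C pen [9.5 0.2] alpha 49.1 sep 98.2 down -1.0 F [-6.1 -4.6  0.6] j [-0.21  0.68  1.79 -0.    0.67 -1.26]
[0.76, 0.23, -0.01, 0, 0, 0.043] fingers 0.945
[1.52, 0.44, -0.01, 0, 0, 0.087] fingers 0.928
[2.24, 0.64, -0.01, 0, 0, 0.139] fingers 0.905
[2.96, 0.82, -0.01, 0, 0, 0.192] fingers 0.883
```

View pics/z_side8.png

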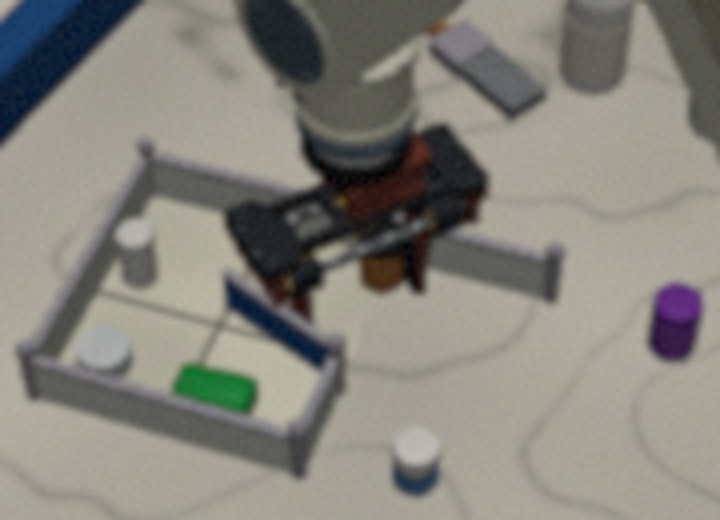

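The gate tip is at (230,280) and the jar at (382,270) is in the doorway. I'll check the gate angle.

Run:
```python
from ov import *
c=np.load('side8.npz')
for th in(60,65,70,75,80,86):
    t=np.radians(th);print(th,np.round(pc(c,W((110*np.sin(t),63-110*np.cos(t)),.045))))
for x in(0,5,10): print(x,np.round(pc(c,W((x,-45),0))))
```

```text
60 [243. 258.]
65 [233. 265.]
70 [224. 272.]
75 [215. 280.]
80 [207. 289.]
86 [200. 300.]
0 [390. 279.]
5 [384. 277.]
10 [378. 275.]
```

Emit:
{"name": "send_rows", "arguments": {
  "increments": [
    [0.25, 0.08, 0, 0, 0, 0.014],
    [0.51, 0.15, 0, 0, 0, 0.028],
    [0.76, 0.23, 0, 0, 0, 0.043],
    [1.02, 0.3, 0, 0, 0, 0.058],
    [1.27, 0.37, 0, 0, 0, 0.072],
    [1.52, 0.44, 0, 0, 0, 0.087],
    [1.52, 0.44, 0, 0, 0, 0.087]
  ],
  "fingers": 0.925
}}

```text
time_s: 8.48
ee_pos: [0.5972, -0.1081, 0.0127]
orientation: [0.217, 0.976, -0.0, -0.001]
force: [-4.1, -3.5, -0.5]
width: 0.0811
```

```bash
python3 upd.py 1.52 .44 0 .087; python3 st.py; python3 pic.py 9; python3 go.py .014  10,-38,57,93 20,-38,60,91 30,-38,63,89 40,-38,66,87
```

```text
[0.5991000000000001, -0.1087, 0.014100000000000001, 54.004988119426294]
t8.48 tcp [ 0.5972 -0.1081  0.0127] C pen [26.2  1.3] alpha 54.1 sep 94.6 down -1.0 F [-4.1 -3.5 -0.5] j [-0.2   0.69  1.76 -0.    0.69 -1.33]
[0.72, 0.20, -0.01, 0, 0, 0.052] fingers 0.905
[1.44, 0.38, -0.01, 0, 0, 0.105] fingers 0.883
[2.16, 0.54, -0.01, 0, 0, 0.157] fingers 0.860
[2.90, 0.69, -0.01, 0, 0, 0.209] fingers 0.837
```

View pics/z_side9.png

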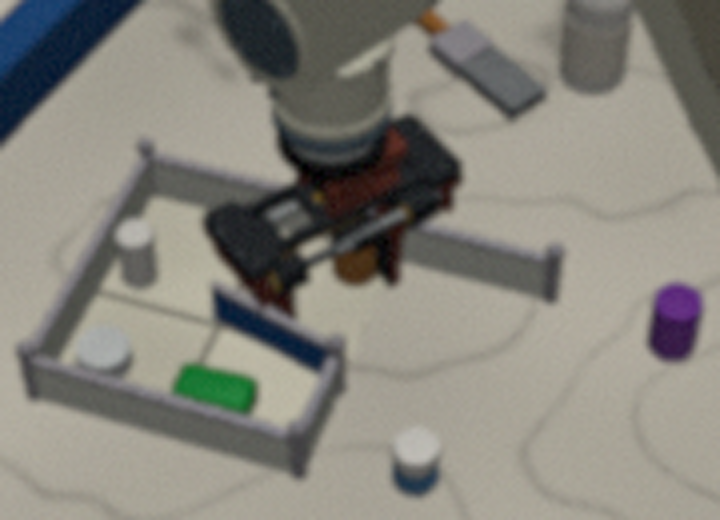

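The gate is at about 77°, with its tip at (217,290), and the jar is at (355,262) inside the doorway. I continue.

Emit:
{"name": "send_rows", "arguments": {
  "increments": [
    [0.24, 0.07, 0, 0, 0, 0.017],
    [0.48, 0.13, 0, 0, 0, 0.034],
    [0.72, 0.19, 0, 0, 0, 0.052],
    [0.96, 0.25, 0, 0, 0, 0.07],
    [1.2, 0.3, 0, 0, 0, 0.088],
    [1.44, 0.35, 0, 0, 0, 0.105],
    [1.44, 0.35, 0, 0, 0, 0.105]
  ],
  "fingers": 0.87
}}

```text
time_s: 9.17
ee_pos: [0.6116, -0.1046, 0.0127]
orientation: [0.165, 0.986, -0.0, -0.001]
force: [-2.9, -3.7, -0.8]
width: 0.0765
```

```bash
python3 upd.py 1.44 .35 0 .105; python3 st.py; python3 go.py .014  30,-38,63,88 40,-38,66,86
```

```text
[0.6135, -0.1052, 0.014100000000000001, 60.02104496829994]
t9.17 tcp [ 0.6116 -0.1046  0.0127] C pen [41.   2.1] alpha 60.1 sep 90.0 down -1.0 F [-2.9 -3.7 -0.8] j [-0.19  0.71  1.73 -0.    0.71 -1.43]
[0.71, 0.14, -0.01, 0, 0, 0.052] fingers 0.849
[1.45, 0.29, -0.01, 0, 0, 0.104] fingers 0.826
```

Emit:
{"name": "send_rows", "arguments": {
  "increments": [
    [0.24, 0.05, 0, 0, 0, 0.017],
    [0.48, 0.1, 0, 0, 0, 0.034],
    [0.71, 0.14, 0, 0, 0, 0.052],
    [0.96, 0.19, 0, 0, 0, 0.07],
    [1.2, 0.24, 0, 0, 0, 0.088],
    [1.45, 0.29, 0, 0, 0, 0.104],
    [1.45, 0.29, 0, 0, 0, 0.104]
  ],
  "fingers": 0.826
}}

```text
time_s: 9.75
ee_pos: [0.6236, -0.1009, 0.0126]
orientation: [0.114, 0.993, 0.0, -0.004]
force: [-11.5, 0.3, 6.7]
width: 0.0723
```

```bash
python3 upd.py 1.45 .29 0 .104; python3 st.py; python3 pic.py 10; python3 go.py .014  50,-38,68.5,84 60,-38,71,82 70,-38,74,80
```

```text
[0.628, -0.1023, 0.014100000000000001, 65.9798060376605]
t9.75 tcp [ 0.6236 -0.1009  0.0126] C pen [53.4  3.5] alpha 66.0 sep 85.8 down -1.0 F [-11.5   0.3   6.7] j [-0.18  0.72  1.7   0.    0.73 -1.52]
[0.78, 0.13, -0.01, 0, 0, 0.044] fingers 0.803
[1.56, 0.25, -0.01, 0, 0, 0.088] fingers 0.780
[2.32, 0.36, -0.01, 0, 0, 0.140] fingers 0.757
```

View pics/z_side10.png

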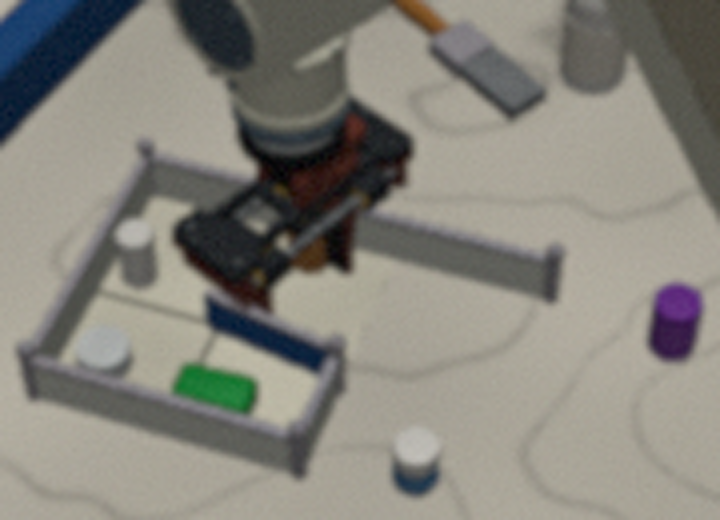

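```bash
python3 st.py
python3 - <<'E'
from ov import *
c=viewer.read_camera('side')
for x in(50,55,60,65): print(x,np.round(pc(c,W((x,-45),0))),np.round(pc(c,W((x,-45),.05))))
im=c['image'][165:205,215:275,::-1]
cv2.imwrite('pics/j10.png',cv2.resize(im,None,fx=12,fy=12,interpolation=cv2.INTER_CUBIC))
E
python3 st.py
```

```text
t9.85 tcp [ 0.6236 -0.1009  0.0125] C pen [53.4  3.5] alpha 66.0 sep 85.8 down -1.0 F [-10.3  -0.2   6.6] j [-0.18  0.72  1.7   0.    0.73 -1.52]
50 [328. 262.] [326. 218.]
55 [321. 260.] [320. 216.]
60 [315. 259.] [314. 214.]
65 [309. 257.] [307. 213.]
t9.90 tcp [ 0.6236 -0.1009  0.0126] C pen [53.5  3.5] alpha 66.0 sep 85.9 down -1.0 F [-11.    0.9   6.8] j [-0.18  0.72  1.7   0.    0.73 -1.52]
```

View pics/j10.png

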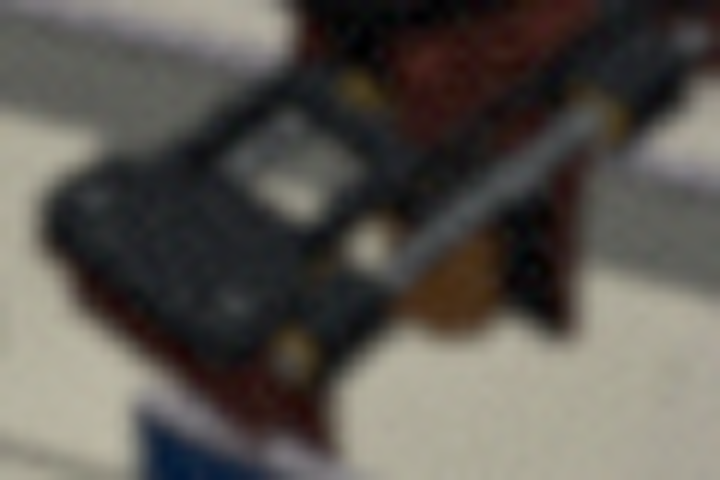

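The jar is upright at about (60,-45), but the 11 N suggests the gate is at its stop and the fingers are spanning between gate and wall. I'll narrow the fingers in place and watch the force.

Emit:
{"name": "send_rows", "arguments": {
  "increments": [
    [-0.1, 0, 0, 0, 0, 0],
    [-0.2, 0, 0, 0, 0, 0],
    [-0.2, 0, 0, 0, 0, 0],
    [-0.2, 0, 0, 0, 0, 0]
  ],
  "fingers": 0.77
}}

```text
time_s: 10.23
ee_pos: [0.6248, -0.1019, 0.0129]
orientation: [0.114, 0.993, -0.0, -0.001]
force: [-3.7, -4.0, -1.8]
width: 0.0673
```

```bash
python3 upd.py -.2 0 0 0; python3 st.py; python3 pic.py 11;python3 st.py
```

```text
[0.626, -0.1023, 0.014100000000000001, 65.9798060376605]
t10.23 tcp [ 0.6248 -0.1019  0.0129] C pen [54.5  2.3] alpha 66.0 sep 80.8 down -1.0 F [-3.7 -4.  -1.8] j [-0.18  0.72  1.7  -0.    0.73 -1.52]
t10.33 tcp [ 0.6251 -0.1019  0.013 ] C pen [54.7  2.2] alpha 66.0 sep 81.0 down -1.0 F [-3.4 -3.2 -0.6] j [-0.18  0.72  1.7  -0.    0.73 -1.52]
```

View pics/z_side11.png

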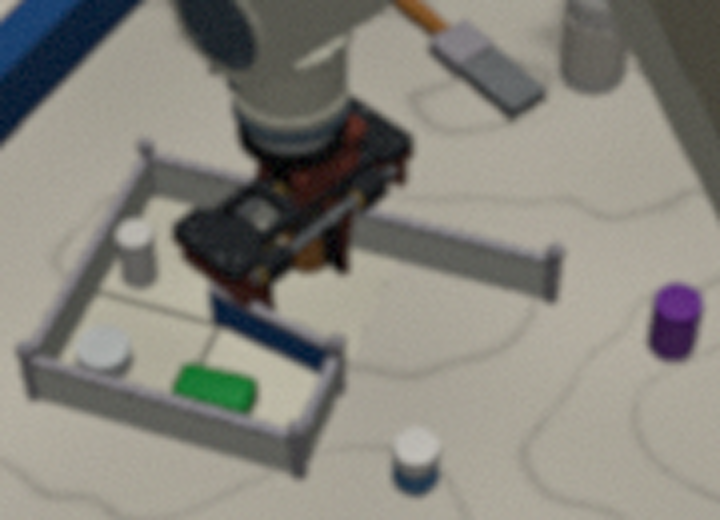

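The force is back to about 5 N and the gate tip is at (212,292), off the stop. I continue with a narrower setting.

```bash
python3 go.py .014  50,-36,68,79 60,-36,70,77.5 66,-36,71.5,77 72,-36,73,76
```

```text
[0.93, 0.07, -0.01, 0, 0, 0.035] fingers 0.746
[1.76, 0.21, -0.01, 0, 0, 0.070] fingers 0.729
[2.25, 0.32, -0.01, 0, 0, 0.096] fingers 0.723
[2.73, 0.39, -0.01, 0, 0, 0.123] fingers 0.712
```

Emit:
{"name": "send_rows", "arguments": {
  "increments": [
    [0.24, 0.02, 0, 0, 0, 0.009],
    [0.47, 0.04, 0, 0, 0, 0.018],
    [0.7, 0.05, 0, 0, 0, 0.026],
    [0.93, 0.07, 0, 0, 0, 0.035],
    [1.14, 0.1, 0, 0, 0, 0.044],
    [1.35, 0.14, 0, 0, 0, 0.053],
    [1.56, 0.18, 0, 0, 0, 0.062],
    [1.76, 0.21, 0, 0, 0, 0.07],
    [1.76, 0.21, 0, 0, 0, 0.07]
  ],
  "fingers": 0.733
}}

```text
time_s: 11.08
ee_pos: [0.6436, -0.0998, 0.0133]
orientation: [0.079, 0.997, -0.0, 0.0]
force: [-2.4, -2.6, 0.1]
width: 0.0639
```

```bash
python3 upd.py 1.76 .21 0 .07; python3 st.py; python3 pic.py 12; python3 go.py .014  66,-36,71.5,77 72,-36,73,76 76,-36,74,75.5
```

```text
[0.6436, -0.1002, 0.014100000000000001, 69.99051060357625]
t11.08 tcp [ 0.6436 -0.0998  0.0133] C pen [73.3  0.8] alpha 70.0 sep 77.4 down -1.0 F [-2.4 -2.6  0.1] j [-0.17  0.73  1.66  0.    0.75 -1.58]
[0.49, 0.11, -0.01, 0, 0, 0.026] fingers 0.723
[0.97, 0.18, -0.01, 0, 0, 0.053] fingers 0.712
[1.30, 0.24, -0.01, 0, 0, 0.070] fingers 0.706
```

View pics/z_side12.png

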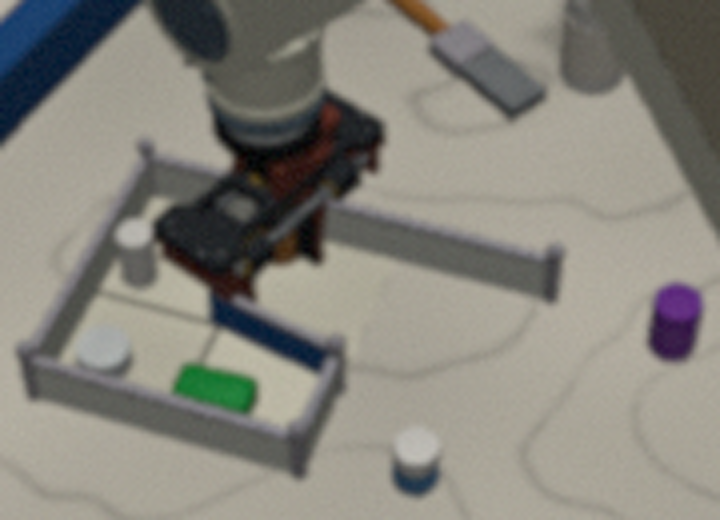

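The jar is at about (285,243), pen x≈87, and the gate is still held at about 79° by finger A. One last push of 10 mm.

Emit:
{"name": "send_rows", "arguments": {
  "increments": [
    [0.2, 0.04, 0, 0, 0, 0.01],
    [0.4, 0.08, 0, 0, 0, 0.02],
    [0.6, 0.12, 0, 0, 0, 0.031],
    [0.8, 0.15, 0, 0, 0, 0.043],
    [0.9, 0.16, 0, 0, 0, 0.048],
    [0.9, 0.16, 0, 0, 0, 0.048]
  ],
  "fingers": 0.715
}}

```text
time_s: 11.68
ee_pos: [0.6514, -0.0979, 0.0132]
orientation: [0.056, 0.998, 0.0, -0.001]
force: [-4.9, -2.1, 2.2]
width: 0.0626
```

```bash
python3 upd.py .9 .16 0 .048; python3 st.py; python3 pic.py 13
```

```text
[0.6526, -0.0986, 0.014100000000000001, 72.74070802020421]
t11.68 tcp [ 0.6514 -0.0979  0.0132] C pen [81.3  1.2] alpha 72.8 sep 76.1 down -1.0 F [-4.9 -2.1  2.2] j [-0.17  0.74  1.64  0.    0.76 -1.63]
```

View pics/z_side13.png

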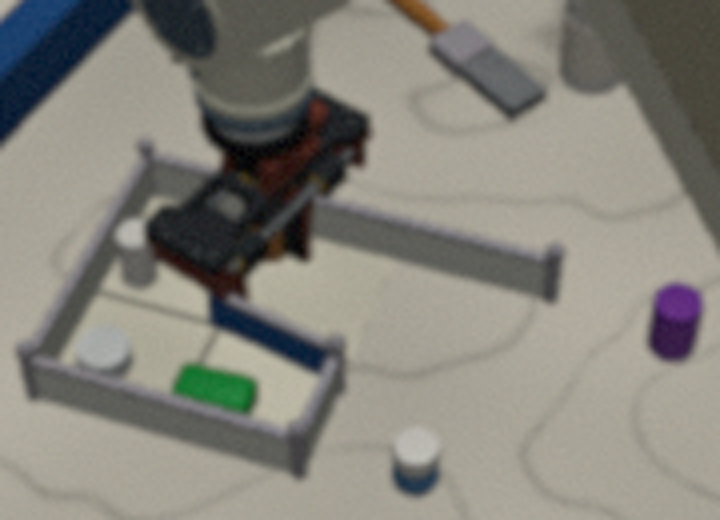

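Pen C is (81,1), so B is at about (70,-35) and the jar at about (96,-45), 144 mm from the hinge where 131 would be enough. I ease the finger 4 mm off the jar, then lift straight up.

Emit:
{"name": "send_rows", "arguments": {
  "increments": [
    [-0.2, -0.04, 0, 0, 0, 0],
    [-0.4, -0.08, 0, 0, 0, 0],
    [-0.4, -0.08, 0, 0, 0, 0],
    [-0.4, -0.08, 2, 0, 0, 0],
    [-0.4, -0.08, 5.5, 0, 0, 0],
    [-0.4, -0.08, 9.5, 0, 0, 0],
    [-0.4, -0.08, 13.5, 0, 0, 0],
    [-0.4, -0.08, 17, 0, 0, 0],
    [-0.4, -0.08, 19, 0, 0, 0],
    [-0.4, -0.08, 19, 0, 0, 0]
  ]
}}

```text
time_s: 12.62
ee_pos: [0.651, -0.099, 0.2093]
orientation: [0.056, 0.998, -0.0, 0.005]
force: [1.2, -0.4, 0.5]
width: 0.0629
```

```bash
python3 upd.py -.4 -.08 19 0; python3 st.py; python3 pic.py 14
```

```text
[0.6486, -0.09939999999999999, 0.2041, 72.74070802020421]
t12.62 tcp [ 0.651  -0.099   0.2093] C pen [80.8  0.2] alpha 72.7 sep 76.4 down -1.0 F [ 1.2 -0.4  0.5] j [-0.17  0.48  1.57  0.    1.08 -1.63]
```

View pics/z_side14.png

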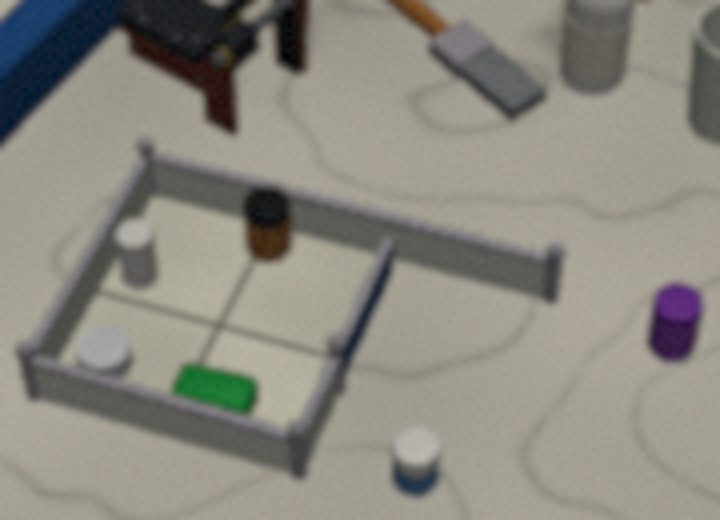

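The gate is shut, with its edge from (390,245) to (340,345) as at the start, and the jar stands upright inside at (268,225). I'll move the hand clear and check from above.

Emit:
{"name": "send_rows", "arguments": {
  "increments": [
    [-1, -2, 0, 0, 0, 0],
    [-3, -5, 0, 0, 0, 0],
    [-5, -8, 0, 0, 0, 0],
    [-7, -11, 0, 0, 0, 0],
    [-9, -14, 0, 0, 0, 0],
    [-11, -17, 0, 0, 0, 0],
    [-13, -20, 0, 0, 0, 0],
    [-15, -23, 0, 0, 0, 0],
    [-17, -26, 0, 0, 0, 0],
    [-19, -29, 0, 0, 0, 0],
    [-21, -31, 0, 0, 0, 0],
    [-22, -32, 0, 0, 0, 0],
    [-22, -32, 0, 0, 0, 0],
    [-22, -32, 0, 0, 0, 0]
  ]
}}

```text
time_s: 13.88
ee_pos: [0.4274, -0.4184, 0.2018]
orientation: [0.057, 0.998, 0.001, -0.001]
force: [-0.4, 0.6, -0.5]
width: 0.063
```

```bash
python3 st.py; python3 pic.py 15
```

```text
t13.88 tcp [ 0.4274 -0.4184  0.2018] C pen [-199.1 -271.3] alpha 72.6 sep 76.5 down -1.0 F [-0.4  0.6 -0.5] j [-0.79  0.41  1.71  0.    1.03 -2.25]
```

View pics/z_top15.png

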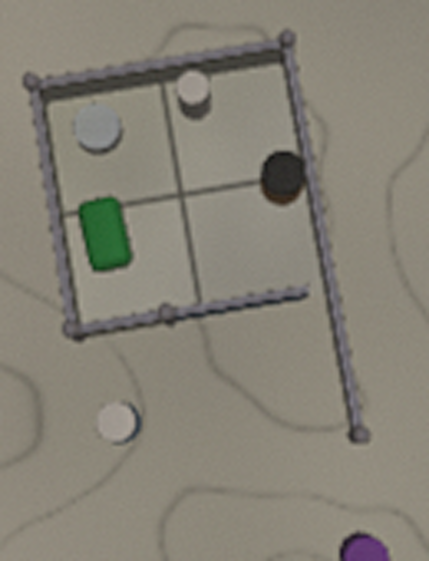

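View pics/z_side15.png

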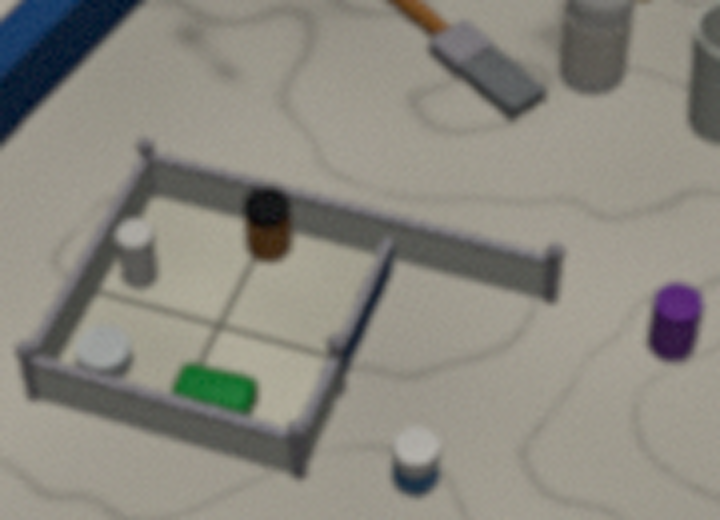

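From above, the jar lid is at crop (283,176) inside the pen and the gate edge is in the shut position, with its tip at (305,293). The other items sit where they started. I'm handing in.

Run:
```python
from h import *
c=np.load('top15.npz');p=np.load('pen.npz')
w=world(c,180+283/3.3-.5,100+176/3.3-.5,z=.05);print(w,p['R'].T@(w[:2]*1000-p['t']))
w=world(c,180+306/3.3-.5,100+292/3.3-.5,z=.045);print(p['R'].T@(w[:2]*1000-p['t']))
close_job()
```

```text
[ 0.67207116 -0.13841824  0.05      ] [ 93.97410477 -42.52501173]
[ -0.41937295 -44.37297007]
the job is handed in; nothing more can be done
```

The jar is in the pen, upright against the right wall, and the gate has shut behind it. I handed the job in at about 14 s of the 54 s allowed.

One finger pushed the gate to about 80° and held it there while the other pushed the jar along the guide wall and through the doorway. I then eased the finger off the jar, lifted the hand straight out and moved it clear.

**Last checks, top and side views:**
- **Jar:** at pen (94, -43) mm, about 141 mm from the hinge. The gate needs roughly 131 mm to clear it.
- **Gate:** its tip reads the same as at the start, so it is fully shut.
- **Other items:** everything in view around the pen, including the purple look-alike, sits where it started. The hand was at 0.20 m, above the tumbler, and the wrist force read about zero.

**What did not go cleanly:**
- **Gate barely open at first:** the fingers don't span far enough to open the gate wide and be behind the jar at the same time. The gate was only about 5–10° open when the jar first moved outside, and opened further as the jar advanced. It was past about 55° before the jar reached the doorway.
- **First push off-line:** my first approach was too far left and pressed the jar against the wall at about 14 N. I backed off, letting the gate partly close, and came in again from behind.
- **Gate stop:** near the end the force rose to about 12 N, apparently because the gate was near or at its stop, so I narrowed the fingers and it dropped to about 5 N.

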